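# Load the torch cell into the cupboard lamp

## Task

Put the long slim cell into the open battery bay of the cupboard lamp: bring it in nub end up, press its flat end back against the coil spring, roll the nub end down past the retaining lip, then let it come forward gently until it lies level in the bay with its nub against the contact under the lip, and let go. Never press so hard that the spring or the lip is damaged (25 N at most on the lamp, all contacts added up), and leave the other things where they are.

Things in the scene. Friction and masses are not known exactly. Their poses are not given: they have to be found in the camera images.
- cell: long slim torch cell, grey can 21 mm across, 70 mm long, about 75 g, with a metal nub 8 mm across and 2 mm long on one end; the other end is flat. Origin on its axis at the middle of the can; x runs along it from flat end to nub. It starts level on a black stand, axis 30 mm above the table; its middle 40 mm is free for fingers, down to 14 mm above the table
- cell_flat (a point): centre of the cell's flat end, 35 mm from its origin along -x of the cell; axes as the cell
- cell_nub (a point): tip of the cell's nub, 37 mm from its origin along +x of the cell; axes as the cell
- stand: black stand 80 x 44 mm, fixed, with two V saddles that carry the long slim cell along its x axis at the start; origin under its middle. A like stand carries the fat cell
- lamp: white cupboard lamp 170 x 90 mm, fixed, back upwards; origin at the middle of its underside, x along its battery bay from spring to contact wall, z up; deck 10 mm high. The open bay on it (housing, spring, saddles, wall, lip) is one firm insert clipped in up to 6 mm either way along x from its mean place, not measured. Over 25 N on the lamp (contacts added up) breaks something
- lamp_contact (a point): mean place (the true one up to 6 mm either way along x, with the whole bay) of the point of the contact wall that the nub tip touches when the cell is home: on the cell's axis, 50 mm from the lamp's origin along +x and 23 mm up; axes as the lamp. The wall is upright, 30 mm wide and 40 mm high
- lamp_lip (a point): mean place of the middle of the lower edge of the rigid retaining lip, 7 mm before the contact wall (towards the spring), 36 mm up. The lip overhangs the bay from the top of the wall, 26 mm wide, 4 mm thick (36 to 40 mm up). A level cell cannot enter from above: it comes in nub end up, by about 25 degrees at least; 35 degrees leaves room for the bay's scatter
- lamp_spring (a point): mean place of the tip of the coil spring's domed cap (12 mm across), 68.5 mm from the contact wall, 23 mm up, facing +x; it moves with the bay. It yields along -x by 0.8 N per mm and is solid after 11 mm (8.8 N), then the force shoots up. Pressed to 8.5 to 11 N, and rolled about the centre of its flat end, the cell clears the lip in every case
- lamp_housing (a point): mean place of the middle of the top edge of the spring housing's face, 86 mm from the contact wall, 34 mm up; the housing is 40 mm wide and runs 20 mm back (-x) from there. Should the cell be let go with the spring pressed hard, the spring bangs it into the wall; axes as the lamp
- lamp_saddle (a point): mean place of the deck point midway between the two low 45-degree V saddles that carry the cell (72 to 61 and 17 to 7 mm from the contact wall, up to 9.2 mm to each side, 18 mm high); they guide it sideways. Between and beside them the bay is open for fingers down to the deck, 10 mm up
- fat_cell: bystander: short fat battery, 33 mm across and 58 mm long plus a 2.5 mm nub, on the other black stand; origin at its middle. Leave it alone.
- bay_cover: bystander: white plastic cover plate 100 x 40 x 6 mm lying on the table; origin under its middle. Leave it alone.
- screwdriver: bystander: screwdriver 170 mm long lying on the table; origin under its middle. Leave it alone.
- tape: bystander: cardboard ring 72 mm across, 24 mm high; origin under its middle. Leave it alone.
- jar: bystander: closed clear jar 60 mm across, 65 mm high; origin under its middle. Leave it alone.
Mind the look-alikes: they are no part of the job. What is shaped like the lamp but turquoise is not meant. What is shaped like the cell but yellow is not meant.

How it is judged:
By the outcome, as a careful person would: the job done as asked, in the order asked, and still so for the second after the job is handed in, with the robot touching nothing.
It also fails if it takes over 67 s, if anything falls off the work surface, if the arm or the gripper's body presses on something with over 40 N, if the wrist force passes 120 N, or if a joint passes its speed limit or range.

## Robot

A 6-joint arm with a two-finger parallel gripper is mounted at the origin on the work surface. World frame = base frame: x ahead of the robot, y to its left, z up, the work surface at z = 0. Lengths are in mm, angles in rad, forces in N, time in s.
With the tool pointing down it reaches from about 350 to 775 mm from the base axis. Payload 7.3 kg.
Tool frame: the origin (TCP) lies at the very end of the fingers, on their centre line; the grasp point (between the pads) lies 19 mm behind it; z points along the fingers, y is the line along which they close (so a half turn about z gives the same grasp; the last joint's range is limited). The gripper opens to 92 mm and grips with 3 to 60 N. Pads are 19 mm wide; open, the fingers measure 130 mm over their backs; the gripper's body (75 mm by 190 mm) begins 47 mm behind the grasp point.
Start: joints at [-1.263, 0.342, 1.524, -0, 1.275, -0.146], TCP at [230.177, -471.876, 196.941] pointing down, gripper open.
Joint ranges: [-2.53, 2.53], [-0.77, 2.02], [0.04, 2.7], [-1, 4.14], [0.28, 2.66], [-3.11, 3.11]. Speed limits (rad/s): [2.57, 2.57, 3.14, 3.14, 3.14, 3.14].

## Interface

Orientations are given as [roll, pitch, yaw] about the fixed x, y, z axes, in that order (R = Rz(yaw) Ry(pitch) Rx(roll)).
In Python, from plant import get_obs, vision, workorder gives the robot as it stands.
- The arm moves only by the shell command python3 -m pendant 'ROWS' [OPENING]. ROWS is a JSON object of lists of equal length, an entry for each row: "dp": the shift along the tool's x, y, z in m, a list of three; "rotation": the turn, a rotation vector about the tool's x, y, z in rad, a list of three. A call has 1 to 8 rows; each row is the pose to reach, as a shift and turn from the pose commanded when the call began, along the tool's axes at that moment; what a row does not reach only later rows make up. A row lasts 1/8 s, in which the tool goes at most 62.5 mm and 10.7 degrees, less where a joint would pass 70% of its speed; a pose out of reach is approached as far as the arm can. A call with a gripper value outside its range is refused whole. OPENING is the finger opening in m, from 0 to 0.0918, set as the call begins (- or left out, the last holds). The fingers move at their own pace and stop on an object; the grip force is fixed at half the most. Time passes only in rows, so rows that repeat a pose let the fingers close. It gives the time, the measured TCP pose, the force, the opening and the grip force at its end, in the units of the state.
- get_obs(): the state, without advancing time (a new reading comes with each control period).
- vision.capture(name): name is "scene" or "top" or "wrist"; returns a dict with "pixels" (384x512x3 uint8, red, green, blue), "vfov" (degrees; the focal length in pixels is half the picture's height over the tangent of half this angle, whatever the lens; pixels are square), "cx", "cy" (the principal point, pixels), "dist" ([k1, k2, p1, p2, k3] as OpenCV has them; the pictures are not rectified), "pose" (4x4, takes a point from camera to world coordinates); the wrist camera has in their place "T_tool_cam" (4x4, takes a point from camera to tool coordinates, whose origin is the TCP and whose axes are the flange's). Camera axes: x right, y up, looking along -z (the intrinsics and any distortion apply to the point x, -y, -z); pixel columns grow to the right and rows downward; lengths in mm; the calibration is good to about 2 mm. A picture is of the moment at which its call begins: read the wrist's pose just before it. There is no depth.
- workorder.close_job(): hands the job in; it is judged then, once.
The state is a dict: "time": time; "joint_positions": joint angles; "dq": joint speeds; "tau": joint torques, N m; "tool_pos": TCP position; "tcp_rot": TCP orientation; "contact_force": force on the tool from outside, world axes, zero at the start; "moment": the same for the moment, N m; "grip_width": finger opening in mm; "finger_force": force on a finger pad.
Only numpy, scipy, OpenCV 4.12 (cv2) and the standard library are available. Lean on these libraries where they do the work, as an engineer would, in place of code of your own. Each camera call takes 0.05 s, during which the arm holds its last target. There are 200 camera calls.

## Working session

There is one attempt and no reset: what is moved stays moved. The work goes in short steps, Python scripts to look and compute and a shell command to move; the robot and the scene stay as the last step left them, time stands still between calls to the robot, and variables do not carry over. Pictures are saved under pics/ and viewed, at most 10 in all, crops included, and the job is handed in when it is done.

```bash
ls; mkdir -p pics
cat > h.py <<'E'
import numpy as np, cv2
from plant import get_obs, vision, workorder
from scipy.spatial.transform import Rotation as R
def Tool(o=None):
    o=o or get_obs(); T=np.eye(4); T[:3,:3]=R.from_euler('xyz',o['tcp_rot']).as_matrix(); T[:3,3]=o['tool_pos']; return T
def cap(n):
    o=get_obs(); c=vision.capture(n); c['P']=c['pose'] if n!='wrist' else Tool(o)@np.array(c['T_tool_cam']); c['P']=np.array(c['P'])
    f=192/np.tan(np.radians(c['vfov'])/2); c['K']=np.array([[f,0,c['cx']],[0,f,c['cy']],[0,0,1.]]); c['D']=np.array(c['dist'],float); return c
def ray2(c,px,z):
    "pixels -> world points at height z"
    u=cv2.undistortPoints(np.array(px,float).reshape(-1,1,2),c['K'],c['D']).reshape(-1,2)
    d=np.c_[u[:,0],-u[:,1],-np.ones(len(u))]@c['P'][:3,:3].T; o=c['P'][:3,3]
    return o+d*((np.array(z)-o[2])/d[:,2])[:,None]
def proj(c,X):
    q=(np.atleast_2d(X)-c['P'][:3,3])@c['P'][:3,:3]; q=q*[1,-1,-1]
    return cv2.projectPoints(q.reshape(-1,1,3),np.zeros(3),np.zeros(3),c['K'],c['D'])[0].reshape(-1,2)
def save(c,f,box=None,s=1):
    im=c['pixels'][...,::-1]
    if box: im=im[box[1]:box[3],box[0]:box[2]]
    cv2.imwrite('pics/'+f,cv2.resize(im,None,fx=s,fy=s,interpolation=cv2.INTER_CUBIC))
E
python3 - <<'E'
from h import *
import pickle
for n in('scene','top'):
    c=cap(n); pickle.dump(c,open(n+'.pkl','wb')); save(c,n+'.png',s=1.5); print(n,c['vfov'],c['dist'],c['P'][:3,3])
print(get_obs())
E
```

```text
pics
scene 56.30416804164453 [-0.06537774  0.          0.          0.          0.        ] [853.64861678 415.31082035 770.18627167]
top 55.29434678211121 [-0.04261691  0.          0.          0.          0.        ] [ 379.72147552   -4.49239165 1078.12866768]
{'time': 0.1, 'joint_positions': array([-1.26298262e+00,  3.42630224e-01,  1.52488891e+00, -2.05743133e-05,
        1.27542288e+00, -1.46008046e-01]), 'dq': array([-0.00180257, -0.0019431 , -0.00171725,  0.00089753,  0.00094703,
        0.00076916]), 'tau': array([ 1.89592778e-03, -4.32002127e+01, -2.44694889e+01,  7.19281775e-02,
        5.26705314e-02, -5.71122609e-05]), 'tool_pos': array([ 230.05055435, -471.47200621,  196.33771406]), 'tcp_rot': array([-3.14025479e+00, -1.76852337e-04,  4.53827636e-01]), 'contact_force': array([ 0.08693139,  0.53097594, -0.03173947]), 'moment': array([ 0.02578154,  0.02590605, -0.02960676]), 'finger_force': 0.0, 'grip_width': 91.76641990504712}
```

View pics/top.png

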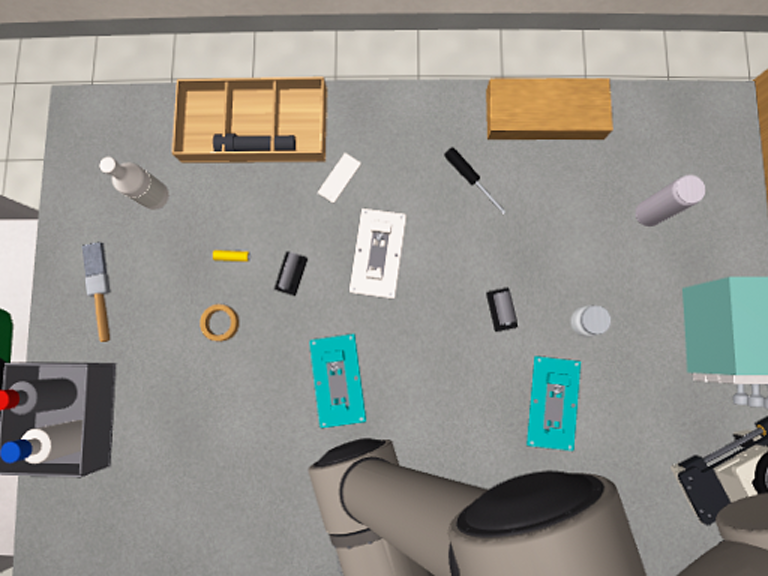

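View pics/scene.png

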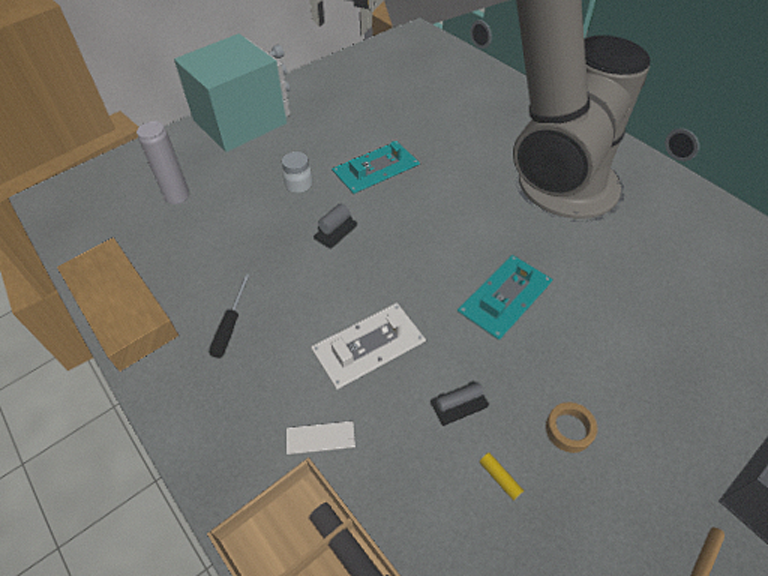

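Top view: the two cells on black stands are at (291,273) and (502,309). The first is the slim one, since the second fills its stand's width. The yellow look-alike is at (231,256). The only white lamp is at (378,253), and the two turquoise ones are not meant. I'll confirm this in one enlarged composite.

Run:
```python
from h import *
import pickle
t=pickle.load(open('top.pkl','rb'));s=pickle.load(open('scene.pkl','rb'))
def cr(c,x,y,w=36,h=27): return cv2.resize(c['pixels'][y-h:y+h,x-w:x+w,::-1],(400,300),interpolation=cv2.INTER_CUBIC)
a=np.vstack([np.hstack([cr(t,194,182),cr(t,252,169,44,33)]),np.hstack([cr(s,307,268),cr(s,246,230,44,33)])])
cv2.imwrite('pics/comp.png',a)
```

```text
(no output)
```

View pics/comp.png

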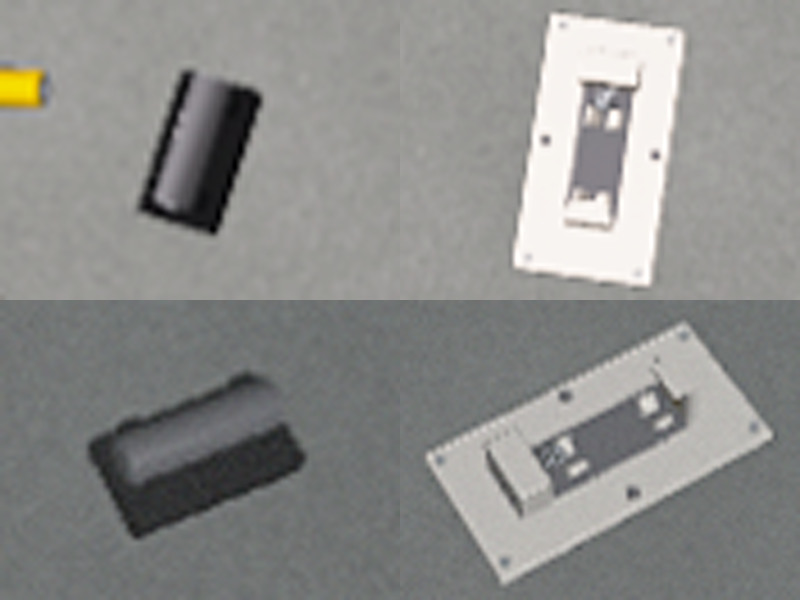

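Top-left and bottom-left confirm the slim grey cell, which is narrower than its stand (crop centre about (200,150)). Top-right shows the white lamp with its housing towards the top of the image (590,75) and the lip wall at (588,210). I can't see the nub end yet, so I'll use the wrist camera for that.

Run:
```python
from h import *
import pickle
t=pickle.load(open('top.pkl','rb'))
a=np.array([(185,70),(262,93),(216,235),(138,210)])/5.5556+[158,155]
l=np.array([(553,12),(684,30),(652,287),(514,268)])/4.545+[208,136]
A=ray2(t,a,20);L=ray2(t,l,10)
np.set_printoptions(precision=2,suppress=True)
print(A.mean(0),np.linalg.norm(np.diff(A,axis=0),axis=1),A[0]-A[3]);print(L.mean(0),np.linalg.norm(np.diff(L,axis=0),axis=1),L[2]-L[1],L[3]-L[0])
print(ray2(t,(np.array([(588,210),(588,225),(610,75)])/4.545+[208,136]),[40,40,34]))
w=cap('wrist');print(w['T_tool_cam'],w['vfov'],w['cx'],w['cy'],w['D'],Tool())
```

```text
[533.84 209.89  20.  ] [43.2  78.87 43.69] [ 74.81 -22.93   0.  ]
[ 576.24 -220.17   10.  ] [ 86.51 171.31  89.3 ] [-169.31   26.07    0.  ] [-169.17   28.87    0.  ]
[[ 531.11 -204.93   40.  ]
 [ 521.6  -204.7    40.  ]
 [ 619.12 -222.32   34.  ]]
[[   0.      0.96    0.28   76.24]
 [   1.     -0.      0.      0.37]
 [   0.      0.28   -0.96 -187.96]
 [   0.      0.      0.      1.  ]] 67.00656851703354 254.64731144643423 195.41198493184916 [0.02 0.   0.   0.   0.  ] [[   0.9     0.44   -0.    230.08]
 [   0.44   -0.9     0.   -471.55]
 [   0.     -0.     -1.    196.43]
 [   0.      0.      0.      1.  ]]
```

Run:
```python
from h import *
import pickle
t=pickle.load(open('top.pkl','rb'))
np.set_printoptions(precision=2,suppress=True)
f=lambda p,z: ray2(t,(np.array(p)-[400,0])/4.545+[208,136],z)
L=f([(553,12),(684,30),(652,287),(514,268)],10)
print(L.mean(0),np.linalg.norm(np.diff(L,axis=0),axis=1),L[2]-L[1],L[3]-L[0])
print(f([(588,195),(590,225),(610,85)],[40,40,34]), t['cx'],t['cy'],t['P'][:3,:3])
```

```text
[576.38  39.92  10.  ] [ 87.19 170.9   90.04] [-169.63   20.8     0.  ] [-169.77   23.69    0.  ]
[[540.71  46.59  40.  ]
 [521.6   45.21  40.  ]
 [612.85  33.25  34.  ]] 259.73485481744996 188.96970353994575 [[ 0.    0.99 -0.13]
 [-1.    0.   -0.02]
 [-0.02  0.13  0.99]]
```

Lamp: centre about (576,40), x axis at 172.7 deg. Cell: about (534,210), axis at about -17 deg or the reverse. I'll move the wrist camera over the cell.

```bash
python3 -m pendant '{"dp":[[0.036,-0.029,0.002],[0.072,-0.059,0.004],[0.109,-0.088,0.006],[0.145,-0.117,0.009],[0.181,-0.147,0.011],[0.217,-0.176,0.013],[0.254,-0.206,0.016],[0.29,-0.235,0.018]],"rotation":[[0,0,0.047],[0,0,0.094],[0,0,0.141],[0,0,0.188],[0,0,0.235],[0,0,0.282],[0,0,0.33],[0,0,0.377]]}'
python3 -c "
from h import *
T=Tool();d=np.array([545,205,160])-T[:3,3];print(T[:3,:3].T@d)"
```

```text
time: 1.15
tool_pos: [388.1, -132.0, 178.8]
tcp_rot: [3.142, 0.0, 0.075]
contact_force: [1.1, -1.3, -0.6]
grip_width: 91.6
finger_force: 0.0
[ 181.70081655 -324.29059501   18.78022906]
```

```bash
python3 -m pendant '{"dp":[[0.022,-0.04,0.002],[0.045,-0.081,0.004],[0.068,-0.121,0.007],[0.09,-0.162,0.009],[0.113,-0.202,0.012],[0.136,-0.243,0.014],[0.16,-0.284,0.017],[0.182,-0.324,0.019],[0.182,-0.324,0.019]][0:8],"rotation":[[0,0,0.047]]}' 2>&1 | tail -2
python3 -m pendant '{"dp":[[0.022,-0.04,0.002],[0.045,-0.081,0.004],[0.068,-0.121,0.007],[0.09,-0.162,0.009],[0.113,-0.202,0.012],[0.136,-0.243,0.014],[0.16,-0.284,0.017],[0.182,-0.324,0.019]],"rotation":[[0,0,0.047],[0,0,0.094],[0,0,0.141],[0,0,0.188],[0,0,0.235],[0,0,0.282],[0,0,0.33],[0,0,0.377]]}'
python3 -m pendant '{"dp":[[0,0,0],[0,0,0]],"rotation":[[0,0,0],[0,0,0]]}'
python3 - <<'E'
from h import *
import pickle
w=cap('wrist'); pickle.dump(w,open('w1.pkl','wb')); save(w,'w1.png',s=1.5)
E
```

```text
invalid input: not JSON, or not a number
time: 2.15
tool_pos: [544.8, 205.0, 159.4]
tcp_rot: [3.141, 0.0, -0.302]
contact_force: [0.0, -0.4, 0.5]
grip_width: 91.8
finger_force: 0.0
time: 2.4
tool_pos: [543.8, 203.0, 159.4]
tcp_rot: [3.14, 0.001, -0.299]
contact_force: [-0.6, -0.2, 0.1]
grip_width: 91.7
finger_force: 0.0
```

View pics/w1.png

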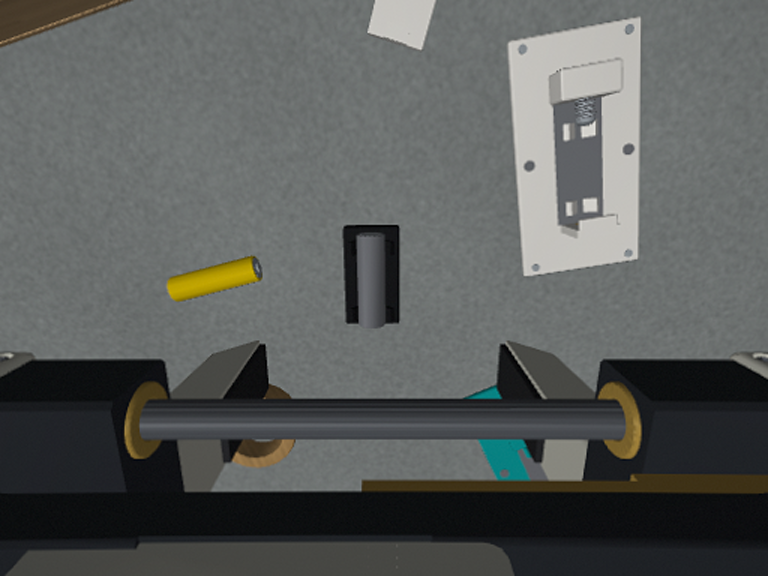

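The cell on its stand is at (371,280) in the enlarged frame and the lamp at (580,150), so both are visible. I'll enlarge both for pixel accuracy and to find the nub.

Run:
```python
from h import *
import pickle
w=pickle.load(open('w1.pkl','rb'))
p=w['pixels'][...,::-1]
# cell crop origin (222,143) 50x80 x7.5 ; lamp crop origin (335,8) 100x180... 
a=cv2.resize(p[143:223,222:274],None,fx=7.5,fy=7.5,interpolation=cv2.INTER_CUBIC)
b=cv2.resize(p[30:165,345:431],(int(86*600/135),600),interpolation=cv2.INTER_CUBIC)
print(a.shape,b.shape)
a=cv2.convertScaleAbs(a,alpha=1.8,beta=20)
cv2.imwrite('pics/w1c.png',np.hstack([a,b]))
```

```text
(600, 390, 3) (600, 382, 3)
```

View pics/w1c.png

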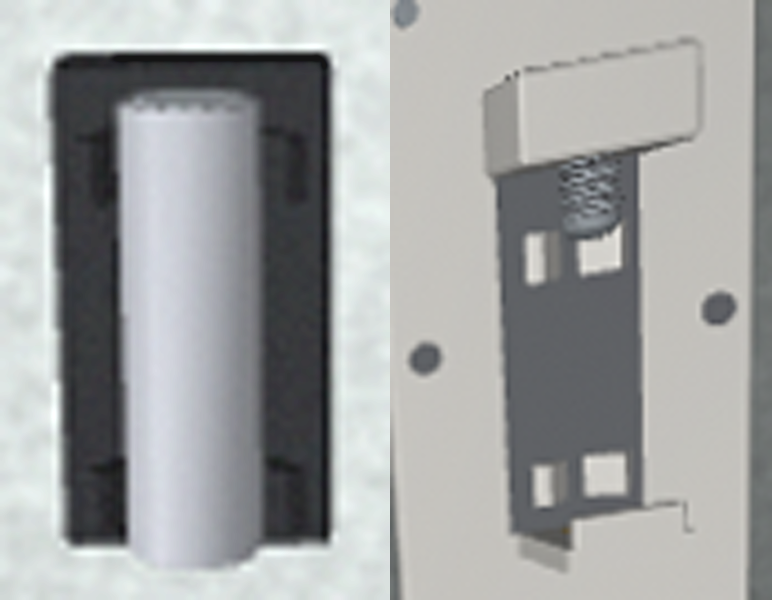

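The far end looks like a plain flat disc at crop (190,100), so the nub should face the robot. An error here would be fatal, so I'll check with a view from the near side.

```bash
python3 -m pendant '{"dp":[[-0.05,0,0],[-0.1,0,0],[-0.15,0,0.01],[-0.2,0,0.02],[-0.2,0,0.02],[-0.2,0,0.02]],"rotation":[[0,0.09,0],[0,0.18,0],[0,0.27,0],[0,0.35,0],[0,0.35,0],[0,0.35,0]]}'
python3 - <<'E'
from h import *
import pickle
w1=pickle.load(open('w1.pkl','rb'))
w=cap('wrist'); pickle.dump(w,open('w2.pkl','wb'))
np.set_printoptions(precision=1,suppress=True)
q=proj(w,[534,210,30])[0];l=proj(w,[576,40,20])[0];print(q,l)
x,y=q.astype(int); p=w['pixels'][...,::-1]
a=cv2.resize(p[max(y-45,0):y+45,x-30:x+30],(400,600),interpolation=cv2.INTER_CUBIC)
b=cv2.resize(w1['pixels'][143:183,230:270,::-1],(400,400),interpolation=cv2.INTER_NEAREST)
b=np.vstack([b,cv2.resize(p,(266,200)).repeat(1,0) if 0 else np.pad(cv2.resize(p,(266,200)),((0,0),(0,134),(0,0)))])
cv2.imwrite('pics/w2.png',np.hstack([cv2.convertScaleAbs(a,alpha=1.6),cv2.convertScaleAbs(b,alpha=1.6)]))
print(max(y-45,0),x-30)
E
```

```text
time: 3.2
tool_pos: [354.0, 262.5, 140.7]
tcp_rot: [-3.141, -0.351, -0.3]
contact_force: [0.4, -0.4, 1.1]
grip_width: 91.8
finger_force: 0.0
[251.7  51.3] [381.6 -20.7]
6 221
```

View pics/w2.png

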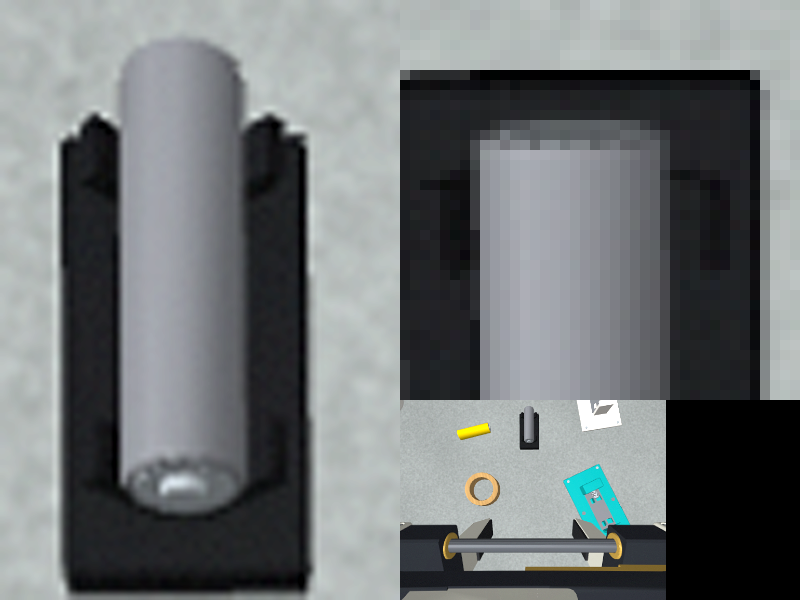

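The nub is confirmed at the robot-side end (182,485), so the flat end faces +x, matching the lamp's direction. Next I'll compute the poses.

Run:
```python
from h import *
import pickle
np.set_printoptions(precision=2,suppress=True)
w=pickle.load(open('w1.pkl','rb'));w2=pickle.load(open('w2.pkl','rb'))
print('nub w2',ray2(w2,[(182/6.667+221,485/6.667+6)],30))
far=ray2(w,[(190/7.5+222,98/7.5+143)],30);top=ray2(w,[(190/7.5+222,108/7.5+143),(196/7.5+222,567/7.5+143)],40.5)
ax=ray2(w,np.array([(190,200),(195,500)])/7.5+[222,143],[33,33]);print('far',far,'rim top far/near',top,'axis',ax,np.degrees(np.arctan2(*(ax[0]-ax[1])[[1,0]])))
ax=ray2(w2,np.array([(182,120),(182,420)])/6.667+[221,6],[33,33]);print('w2 axis',ax,np.degrees(np.arctan2(*(ax[0]-ax[1])[[1,0]])))
print('w2 rimtop near,far',ray2(w2,np.array([(182,462),(182,38)])/6.667+[221,6],40.5))
# stand base corners w1: refine lamp by corners
def corners(c,lo,box,z):
    p=c['pixels'];g=(p.min(2)>lo).astype(np.uint8);m=np.zeros_like(g);m[box[1]:box[3],box[0]:box[2]]=g[box[1]:box[3],box[0]:box[2]]
    m=cv2.morphologyEx(m,cv2.MORPH_CLOSE,np.ones((15,15)))
    k=max(cv2.findContours(m,0,1)[0],key=cv2.contourArea); (cx,cy),s,a=cv2.minAreaRect(k)
    q=cv2.approxPolyDP(k,8,True).reshape(-1,2).astype(np.float32); return q
q=corners(w,150,(325,0,445,200),10);print(q)
L=ray2(w,q,10);print(L)
if len(L)==4:
    c=L.mean(0);s=L[np.argsort(L[:,0])];near=s[:2].mean(0);farm=s[2:].mean(0);d=near-farm;print('lamp',c,np.linalg.norm(d),np.degrees(np.arctan2(d[1],d[0])))
f=lambda p,z: ray2(w,(np.array(p)-[390,0])/4.4444+[345,30],z)
print('housing edge',f([(520,165),(697,135)],34),'\nlip',f([(575,522),(685,503)],40),'\nspring cap',f([(592,225)],23),'\nholes',f([(426,358),(719,308)],10))
print('saddle tops',f([(600,232),(603,454)],18))
```

```text
nub w2 [[505.25 222.81  30.  ]]
far [[571.84 202.05  30.  ]] rim top far/near [[571.99 201.74  40.5 ]
 [505.45 221.82  40.5 ]] axis [[557.95 206.37  33.  ]
 [513.22 219.7   33.  ]] -16.59715509786143
w2 axis [[563.02 204.99  33.  ]
 [514.34 219.95  33.  ]] -17.08066398904411
w2 rimtop near,far [[504.03 222.93  40.5 ]
 [571.22 202.28  40.5 ]]
[[426.  11.]
 [339.  28.]
 [349. 183.]
 [424. 172.]]
[[655.54 -13.21  10.  ]
 [667.04  73.48  10.  ]
 [502.29  96.97  10.  ]
 [489.46  10.13  10.  ]]
lamp [578.59  41.84  10.  ] 167.0626622918261 171.94287708971996
housing edge [[619.46  55.01  34.  ]
 [613.81  16.81  34.  ]] 
lip [[538.72  58.87  40.  ]
 [535.51  33.6   40.  ]] 
spring cap [[601.78  36.94  23.  ]] 
holes [[582.66  75.69  10.  ]
 [572.82   4.57  10.  ]]
saddle tops [[599.44  33.18  18.  ]
 [547.81  40.76  18.  ]]
```

```bash
python3 -m pendant '{"dp":[[0.05,0,-0.005],[0.1,0,-0.01],[0.145,0.0,-0.01],[0.18,0,-0.01],[0.18,0,-0.01]],"rotation":[[0,-0.09,0],[0,-0.18,0],[0,-0.27,0],[0,-0.35,0],[0,-0.35,0]]}'
```

```text
time: 3.88
tool_pos: [516.6, 209.9, 211.1]
tcp_rot: [-3.14, -0.002, -0.308]
contact_force: [-0.2, -0.1, -1.1]
grip_width: 92.2
finger_force: 0.0
```

Cell: centre (538.4, 212.0), yaw -16.9 deg. Bay: contact wall at about (530.8, 47.3), x axis at 172.3 deg. Moving above the cell with partial opening.

```bash
python3 -m pendant '{"dp":[[0.01,-0.004,0.04],[0.02,-0.009,0.085],[0.02,-0.009,0.131],[0.02,-0.009,0.131],[0.02,-0.009,0.131]],"rotation":[[0,0,0],[0,0,-0.006],[0,0,-0.012],[0,0,-0.012],[0,0,-0.012]]}' 0.05
cat >> h.py <<'E'
def delta(p,rpy=None):
    o=get_obs();T=Tool(o);np.set_printoptions(precision=2,suppress=True)
    print('dp',T[:3,:3].T@(np.array(p)-T[:3,3]),'pos',o['tool_pos'],o['tcp_rot'],'F',o['contact_force'])
    if rpy is not None: print('rot',(R.from_matrix(T[:3,:3]).inv()*R.from_euler('xyz',rpy)).as_rotvec().round(4))
E
python3 -c "
from h import *
delta([538.4,212,20],[np.pi,0,-.295]);c=cap('wrist');delta([538.4,212,20]);save(c,'w3.png',s=1.5);print(get_obs()['joint_positions'],proj(c,[[571.9,201.9,40.5],[504.9,222.2,40.5]]))"
```

```text
time: 4.5
tool_pos: [534.4, 216.1, 81.8]
tcp_rot: [-3.14, -0.002, -0.289]
contact_force: [-0.6, 0.4, 0.6]
grip_width: 50.9
finger_force: 0.0
dp [ 4.86  2.87 61.76] pos [534.41 216.11  81.75] [-3.14 -0.   -0.29] F [-0.62  0.35  0.62]
rot [-0.   -0.    0.01]
dp [ 4.46  3.28 62.35] pos [534.82 216.36  82.34] [-3.14 -0.   -0.29] F [0.93 0.76 0.53]
[ 0.25  0.54  1.54 -0.    1.06  2.11] [[257.62 157.4 ]
 [256.92 238.3 ]]
```

View pics/w3.png

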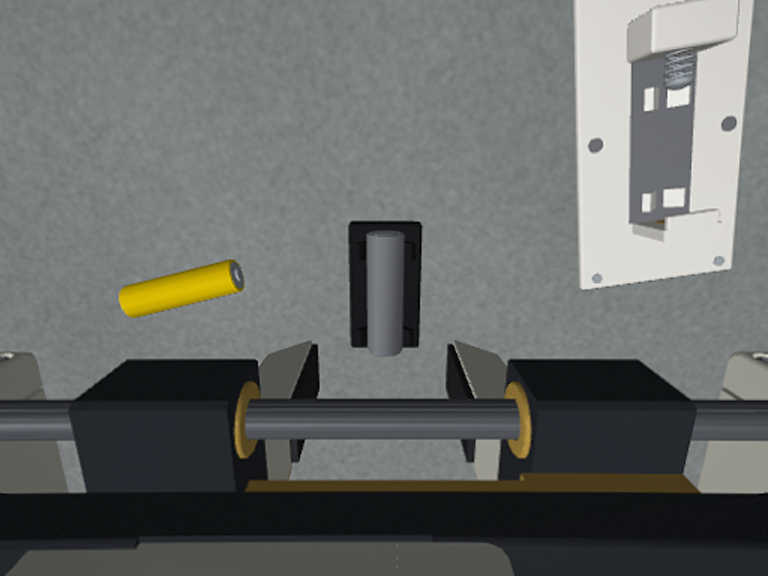

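The prediction for the rims at (386,236) and (385,357) matches the picture, so the cell pose is good. Descending and gripping.

```bash
python3 -m pendant '{"dp":[[0.0047,0.003,0.02],[0.0047,0.003,0.04],[0.0047,0.003,0.055],[0.0047,0.003,0.062],[0.0047,0.003,0.062],[0.0047,0.003,0.062]],"rotation":[[0,0,0],[0,0,-0.003],[0,0,-0.003],[0,0,-0.003],[0,0,-0.003],[0,0,-0.003]]}'
python3 -c "
from h import *
delta([538.4,212,20],[np.pi,0,-.295])"
```

```text
time: 5.3
tool_pos: [537.6, 212.3, 18.8]
tcp_rot: [-3.141, -0.001, -0.285]
contact_force: [-0.3, 0.2, 1.2]
grip_width: 50.2
finger_force: 0.0
dp [ 0.86  0.05 -1.24] pos [537.59 212.29  18.76] [-3.14 -0.   -0.29] F [-0.27  0.24  1.19]
rot [-0.   -0.    0.01]
```

```bash
python3 -m pendant '{"dp":[[0,0,-0.001],[0,0,-0.001],[0,0,-0.001],[0,0,-0.001],[0,0,-0.001],[0,0,-0.001]],"rotation":[[0,0,0.01],[0,0,0.01],[0,0,0.01],[0,0,0.01],[0,0,0.01],[0,0,0.01]]}' 0.015
python3 -m pendant '{"dp":[[0,0,-0.01],[0,0,-0.03],[0,0,-0.06],[0,0,-0.06]],"rotation":[[0,0,0],[0,0,0],[0,0,0],[0,0,0]]}'
```

```text
time: 6.05
tool_pos: [537.0, 212.1, 19.0]
tcp_rot: [3.141, 0.0, -0.295]
contact_force: [0.9, -0.7, 0.4]
grip_width: 15.1
finger_force: 0.0
time: 6.55
tool_pos: [538.9, 212.6, 82.0]
tcp_rot: [-3.139, -0.005, -0.295]
contact_force: [0.4, 0.1, 0.9]
grip_width: 15.0
finger_force: 0.0
```

The opening reached 15 mm with no force, so the grip missed. Looking.

Run:
```python
from h import *
import pickle
w=cap('wrist');pickle.dump(w,open('w4.pkl','wb')); t=cap('top'); s=cap('scene')
p=proj(t,[538,212,30])[0].astype(int);q=proj(s,[538,212,30])[0].astype(int);print(p,q)
f=lambda c,q:cv2.resize(c['pixels'][q[1]-38:q[1]+37,q[0]-50:q[0]+50,::-1],(400,300),interpolation=cv2.INTER_CUBIC)
cv2.imwrite('pics/w4.png',np.hstack([np.vstack([f(t,p),f(s,q)]),cv2.resize(w['pixels'][...,::-1],(400,300)).repeat(1,0) if 0 else np.vstack([cv2.resize(w['pixels'][...,::-1],(400,300)),cv2.resize(w['pixels'][140:260,180:340,::-1],(400,300))])]))
```

```text
[192 180] [306 263]
```

View pics/w4.png

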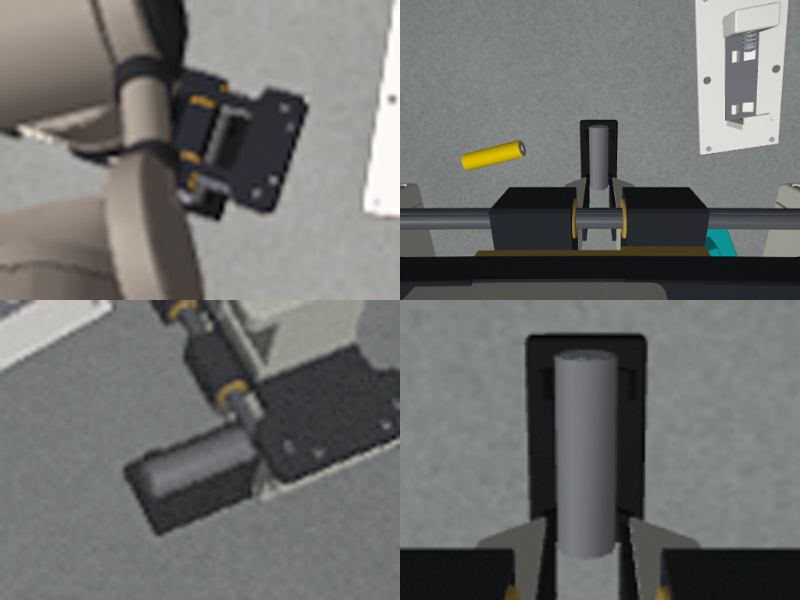

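The cell is still on its stand, untouched. From finger separation at three openings, the finger ends sit about 30 mm behind the reported TCP (image row 229, not 211), so the fingers closed above the cell. I'll reopen and go lower in steps, watching the force.

```bash
python3 -m pendant '{"dp":[[0,0,0],[0,0,0.02],[0,0,0.045],[0,0,0.063],[0,0,0.07],[0,0,0.074],[0,0,0.076],[0,0,0.076]],"rotation":[[0,0,0],[0,0,0],[0,0,0],[0,0,0],[0,0,0],[0,0,0],[0,0,0],[0,0,0]]}' 0.045
python3 -c "
from h import *
delta([538.4,212,0],[np.pi,0,-.295])"
```

```text
time: 7.7
tool_pos: [537.3, 212.2, 3.4]
tcp_rot: [-3.141, -0.001, -0.295]
contact_force: [-0.1, 0.5, -0.0]
grip_width: 44.8
finger_force: 0.0
dp [ 1.09 -0.17  3.41] pos [537.31 212.16   3.41] [-3.14 -0.   -0.3 ] F [-0.13  0.55 -0.03]
rot [-0. -0. -0.]
```

```bash
python3 -m pendant '{"dp":[[0.001,0,0.004],[0.001,0,0.007],[0.001,0,0.007]],"rotation":[[0,0,0],[0,0,0],[0,0,0]]}'
python3 -m pendant '{"dp":[[0,0,0.002],[0,0,0.004],[0,0,0.004]],"rotation":[[0,0,0],[0,0,0],[0,0,0]]}'
python3 - <<'E'
from h import *
import pickle
w=cap('wrist');pickle.dump(w,open('w5.pkl','wb'));save(w,'w5.png',(170,150,340,278),4.6)
E
```

```text
time: 8.07
tool_pos: [537.8, 211.7, -4.3]
tcp_rot: [3.141, 0.0, -0.295]
contact_force: [-0.1, 0.3, 0.1]
grip_width: 45.4
finger_force: 0.0
time: 8.45
tool_pos: [537.8, 211.8, -8.2]
tcp_rot: [3.141, 0.0, -0.295]
contact_force: [-0.4, -0.1, -0.4]
grip_width: 45.1
finger_force: 0.0
```

View pics/w5.png

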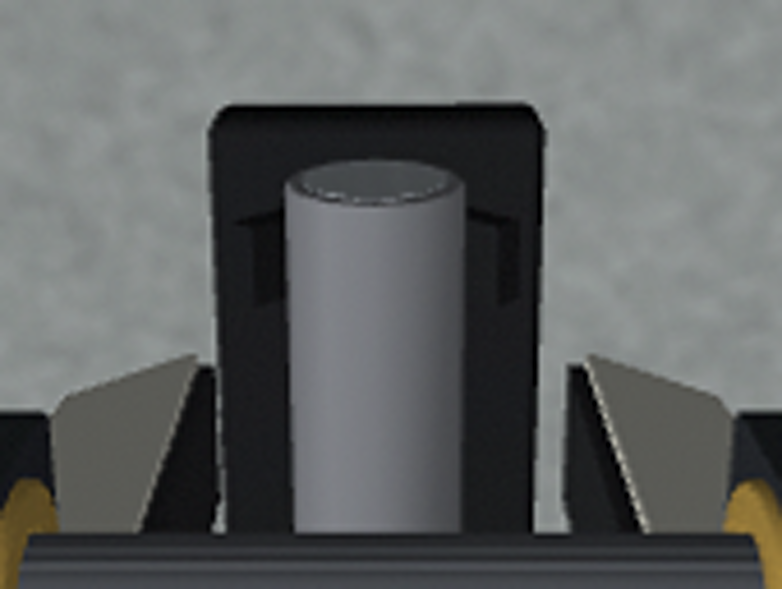

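The fingers straddle the cell, with pad inner edges at crop columns 215 and 565, and the finger ends compute to z of about 22, 8 mm below the axis. The flat end is plainly at the far end, (375,185). Closing.

```bash
python3 -m pendant '{"dp":[[0,0,0],[0,0,0],[0,0,0],[0,0,0],[0,0,0]],"rotation":[[0,0,0],[0,0,0],[0,0,0],[0,0,0],[0,0,0]]}' 0.012
python3 -c "
from h import *
delta([538.4,212,0],[np.pi,0,-.295])"
```

```text
time: 9.12
tool_pos: [538.7, 213.0, -7.5]
tcp_rot: [-3.139, -0.001, -0.295]
contact_force: [0.7, 4.7, 0.8]
grip_width: 20.1
finger_force: 30.0
dp [ 0.    1.07 -7.47] pos [538.73 213.04  -7.46] [-3.14 -0.   -0.3 ] F [0.75 4.73 0.76]
rot [-0. -0. -0.]
```

Gripped at 30 N. Lifting straight up, then I'll compute the pre-insertion pose.

```bash
cat >> h.py <<'E'
W=np.array([530.8,47.3,0]);yaw=np.radians(172.3);u=np.array([np.cos(yaw),np.sin(yaw),0]);f=np.array([35,0,-37.7])
lat=np.array([-u[1],u[0],0])  # lamp y
def obs(n=6):
    L=[]
    for i in range(n):
        L.append(get_obs()); vision.capture('top')
    p=np.mean([o['tool_pos'] for o in L],0); F=np.mean([o['contact_force'] for o in L],0)
    q=R.from_euler('xyz',[o['tcp_rot'] for o in L]).mean(); return p,q,F,L[-1]
def goal(s,h,th,y=0,n=6):
    "flat-end centre at s mm before wall, height h, nub up th deg -> dp (mm), rotvec in tool axes"
    p,q,F,o=obs(n); np.set_printoptions(precision=2,suppress=True)
    x0=-u; z0=np.array([0,0,-1.]); t=np.radians(th)
    x=np.cos(t)*x0+np.sin(t)*z0; z=np.cos(t)*z0-np.sin(t)*x0; G=np.c_[x,np.cross(z,x),z]
    P=W-u*s+lat*y+[0,0,h]-G@f
    Fl=p+q.apply(f); d=Fl-W
    print('now s %.1f h %.1f y %.1f tilt %.2f'%(-d@u,Fl[2],d@lat,np.degrees(np.arcsin(-q.as_matrix()[2,0]))),'F u,lat,z: %.2f %.2f %.2f'%(F@u,F@lat,F[2]),'t',round(o['time'],2),'grip',round(o['grip_width'],1))
    print('dp',q.inv().apply(P-p),'rot',(q.inv()*R.from_matrix(G)).as_rotvec().round(4))
E
python3 -m pendant '{"dp":[[0,0,-0.01],[0,0,-0.03],[0,0,-0.06],[0,0,-0.1],[0,0,-0.1]],"rotation":[[0,0,0],[0,0,0],[0,0,0],[0,0,0],[0,0,0]]}'
python3 -c "
from h import *
goal(62,90,35)"
```

```text
time: 9.75
tool_pos: [540.1, 212.1, 95.7]
tcp_rot: [-3.138, -0.006, -0.295]
contact_force: [1.0, 0.7, -1.7]
grip_width: 20.0
finger_force: 30.0
now s 19.6 h 130.1 y -158.2 tilt -0.03 F u,lat,z: -0.21 -0.35 -1.19 t 10.0 grip 20.0
dp [ 52.49 157.41  13.26] rot [-0.05 -0.61 -0.16]
```

```bash
python3 -m pendant '{"dp":[[0.007,0.022,0.002],[0.015,0.045,0.004],[0.022,0.067,0.006],[0.03,0.09,0.008],[0.037,0.112,0.01],[0.045,0.135,0.012],[0.0525,0.1574,0.0133],[0.0525,0.1574,0.0133]],"rotation":[[-0.007,-0.087,-0.023],[-0.014,-0.174,-0.046],[-0.021,-0.261,-0.069],[-0.029,-0.348,-0.091],[-0.036,-0.436,-0.114],[-0.043,-0.523,-0.137],[-0.05,-0.61,-0.16],[-0.05,-0.61,-0.16]]}'
python3 - <<'E'
from h import *
import pickle
goal(62,40,35)
w=cap('wrist');pickle.dump(w,open('w6.pkl','wb'))
print(get_obs()['joint_positions'])
Fl=W-u*62+[0,0,90]
print(proj(w,[Fl,W+[0,0,40]+u*-7,W-u*86+[0,0,34]]))
E
```

```text
time: 11.05
tool_pos: [542.2, 44.2, 75.9]
tcp_rot: [3.141, 0.616, -0.133]
contact_force: [-0.4, -0.1, -0.6]
grip_width: 20.1
finger_force: 30.0
now s 61.8 h 88.6 y -0.5 tilt 35.08 F u,lat,z: 0.26 -0.09 -0.78 t 11.3 grip 20.1
dp [28.15  0.29 39.69] rot [0. 0. 0.]
[-0.08  0.9   1.02  0.03  1.83  1.62]
[[255.82 189.33]
 [255.13 185.08]
 [256.11  90.36]]
```

Tilted 35 deg above the bay. I'll use the last picture to check the alignment of cell and bay.

Run:
```python
from h import *
import pickle
w=pickle.load(open('w6.pkl','rb'));im=w['pixels'][...,::-1].copy()
cv2.imwrite('pics/w6.png',cv2.resize(im[40:250,130:390],None,fx=2.85,fy=2.85,interpolation=cv2.INTER_CUBIC))
for z,ss in((10,(-30,0,40,120)),(34,(86,96,106))): print(z,(proj(w,[W-u*s+[0,0,z] for s in ss])-[130,40])*2.85)
```

```text
10 [[355.88699066 417.14363692]
 [356.52379047 353.97207009]
 [357.58332662 248.87982266]
 [360.97581715 -87.48403766]]
34 [[359.40473192 143.53525781]
 [359.90551434  97.53051315]
 [360.45792431  46.79206787]]
```

View pics/w6.png

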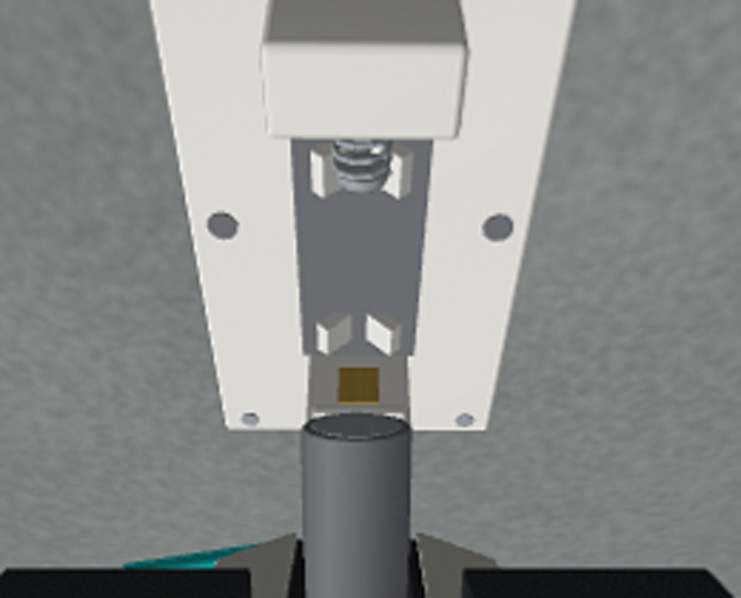

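Cell, saddles, spring and contact line up to under 1 mm: cell mid column 357, saddles 359-361, spring 361. Flat end at (357,425). Descending straight down.

```bash
python3 -m pendant '{"dp":[[0.006,0.0005,0.008],[0.013,0.001,0.018],[0.02,0.001,0.028],[0.026,0.001,0.038],[0.032,0.001,0.046],[0.0352,0.001,0.0504],[0.0352,0.001,0.0504]],"rotation":[[0,0,0],[0,0,0],[0,0,0],[0,0,0],[0,0,0],[0,0,0],[0,0,0]]}'
python3 -c "
from h import *
goal(68,24,35,.4)"
```

```text
time: 12.28
tool_pos: [542.1, 45.0, 16.9]
tcp_rot: [-3.141, 0.612, -0.13]
contact_force: [-0.0, 0.9, -0.4]
grip_width: 20.3
finger_force: 30.0
now s 62.1 h 28.2 y 0.6 tilt 35.00 F u,lat,z: -0.07 0.05 -1.03 t 12.53 grip 20.1
dp [ 7.29 -0.34  0.08] rot [0. 0. 0.]
```

```bash
python3 -m pendant '{"dp":[[0.002,-0.0001,0],[0.005,-0.0002,0],[0.0073,-0.0002,0],[0.0073,-0.0002,0]],"rotation":[[0,0,0],[0,0,0],[0,0,0],[0,0,0]]}'
python3 -c "
from h import *
goal(74,24,35,.4)"
```

```text
time: 13.08
tool_pos: [548.1, 44.4, 12.9]
tcp_rot: [-3.141, 0.612, -0.13]
contact_force: [-0.3, -0.7, 0.2]
grip_width: 20.3
finger_force: 30.0
now s 67.8 h 23.8 y 0.3 tilt 35.04 F u,lat,z: 0.49 0.02 -0.17 t 13.32 grip 20.1
dp [ 4.98 -0.12 -3.72] rot [0. 0. 0.]
```

```bash
python3 -m pendant '{"dp":[[0.0016,0,-0.0011],[0.0033,0,-0.0023],[0.0049,0,-0.0034],[0.0049,0,-0.0034]],"rotation":[[0,0,0],[0,0,0],[0,0,0],[0,0,0]]}'
python3 -c "
from h import *
goal(78,24,35,.4)"
```

```text
time: 13.88
tool_pos: [553.6, 43.7, 13.1]
tcp_rot: [-3.141, 0.613, -0.13]
contact_force: [-5.1, 1.0, 1.8]
grip_width: 20.2
finger_force: 30.0
now s 73.5 h 23.8 y 0.3 tilt 35.08 F u,lat,z: 4.66 0.44 1.20 t 14.12 grip 20.1
dp [ 3.61 -0.1  -2.69] rot [0. 0. 0.]
```

```bash
python3 -m pendant '{"dp":[[0.0012,0,-0.0009],[0.0025,0,-0.0018],[0.0037,0,-0.0026],[0.0037,0,-0.0026]],"rotation":[[0,0,0],[0,0,0],[0,0,0],[0,0,0]]}'
python3 -c "
from h import *
goal(79,24,35,.4)"
```

```text
time: 14.68
tool_pos: [557.6, 43.2, 13.2]
tcp_rot: [-3.141, 0.614, -0.13]
contact_force: [-8.2, 0.7, 1.3]
grip_width: 19.9
finger_force: 30.0
now s 77.4 h 23.9 y 0.3 tilt 35.18 F u,lat,z: 8.02 0.84 1.77 t 14.93 grip 20.2
dp [ 1.35 -0.12 -0.92] rot [0. 0. 0.]
```

```bash
python3 -m pendant '{"dp":[[0.0005,0,-0.0003],[0.0009,0,-0.0006],[0.0009,0,-0.0006]],"rotation":[[0,0,0],[0,0,0],[0,0,0]]}'
python3 -c "
from h import *
goal(79,24,35,.4)
fv=f/1000
for a in (.05,.1,.15,.2,.25,.3,.35,.4,.45,.5,.55,.6,.61): print(a,(fv-R.from_rotvec([0,a,0]).apply(fv)).round(4))"
```

```text
time: 15.35
tool_pos: [558.4, 43.0, 13.2]
tcp_rot: [-3.141, 0.615, -0.13]
contact_force: [-8.8, 1.3, 3.0]
grip_width: 20.3
finger_force: 30.0
now s 78.3 h 23.9 y 0.3 tilt 35.21 F u,lat,z: 8.66 0.54 2.47 t 15.6 grip 20.2
dp [ 0.66 -0.12 -0.39] rot [0. 0. 0.]
0.05 [0. 0. 0.]
0.1 [0. 0. 0.]
0.15 [0.01 0.   0.  ]
0.2 [0.01 0.   0.01]
0.25 [0.01 0.   0.01]
0.3 [0.01 0.   0.01]
0.35 [0.01 0.   0.01]
0.4 [0.02 0.   0.01]
0.45 [0.02 0.   0.01]
0.5 [0.02 0.   0.01]
0.55 [0.02 0.   0.01]
0.6 [0.03 0.   0.01]
0.61 [0.03 0.   0.01]
```

```bash
python3 -m pendant '{"dp":[[0.0019,0,0.0017],[0.0039,0,0.0033],[0.006,0,0.0048],[0.0082,0,0.0062],[0.0082,0,0.0062]],"rotation":[[0,0.05,0],[0,0.1,0],[0,0.15,0],[0,0.2,0],[0,0.2,0]]}'
python3 -c "
from h import *
goal(78.5,24,23.7,.4)"
```

```text
time: 16.27
tool_pos: [561.0, 42.8, 3.4]
tcp_rot: [-3.141, 0.414, -0.13]
contact_force: [-6.6, 0.1, -0.2]
grip_width: 20.0
finger_force: 30.0
now s 78.0 h 23.6 y 0.2 tilt 23.75 F u,lat,z: 7.75 0.72 0.22 t 16.52 grip 20.1
dp [ 0.37 -0.04 -0.52] rot [0. 0. 0.]
```

```bash
python3 -m pendant '{"dp":[[0.0005,0,-0.0004],[0.001,0,-0.0007],[0.001,0,-0.0007]],"rotation":[[0,0,0],[0,0,0],[0,0,0]]}'
python3 -c "
from h import *
goal(79,24,23.7,.4)"
```

```text
time: 16.95
tool_pos: [562.2, 42.6, 3.2]
tcp_rot: [-3.141, 0.415, -0.13]
contact_force: [-8.3, 0.7, 0.0]
grip_width: 19.9
finger_force: 30.0
now s 79.0 h 23.6 y 0.2 tilt 23.81 F u,lat,z: 8.84 0.55 0.07 t 17.2 grip 19.9
dp [-0.09 -0.05 -0.29] rot [0. 0. 0.]
```

```bash
python3 -m pendant '{"dp":[[0.002,0,0.0016],[0.0041,0,0.0031],[0.0062,0,0.0045],[0.0084,0,0.0058],[0.0084,0,0.0058]],"rotation":[[0,0.05,0],[0,0.1,0],[0,0.15,0],[0,0.2,0],[0,0.2,0]]}'
python3 -c "
from h import *
goal(79.3,24,0,.4)"
```

```text
time: 17.88
tool_pos: [566.6, 42.0, -5.7]
tcp_rot: [-3.141, 0.216, -0.13]
contact_force: [-7.9, 0.8, -0.8]
grip_width: 20.2
finger_force: 30.0
now s 78.8 h 23.5 y 0.2 tilt 12.38 F u,lat,z: 8.00 0.20 -1.96 t 18.12 grip 20.5
dp [9.3  0.01 6.04] rot [0.   0.22 0.  ]
```

```bash
python3 -m pendant '{"dp":[[0.0004,0,-0.0003],[0.0008,0,-0.0005],[0.0008,0,-0.0005]],"rotation":[[0,0,0],[0,0,0],[0,0,0]]}'
python3 -c "
from h import *
goal(79.7,24,0,.4)"
```

```text
time: 18.55
tool_pos: [567.7, 41.9, -5.7]
tcp_rot: [-3.141, 0.217, -0.13]
contact_force: [-8.7, 0.7, -2.2]
grip_width: 19.8
finger_force: 30.0
now s 79.6 h 23.6 y 0.2 tilt 12.43 F u,lat,z: 8.27 0.26 -1.84 t 18.8 grip 20.2
dp [8.96 0.01 6.19] rot [0.   0.22 0.  ]
```

```bash
python3 -m pendant '{"dp":[[0.0021,0,0.0016],[0.0041,0,0.0032],[0.0041,0,0.0032]],"rotation":[[0,0.05,0],[0,0.1,0],[0,0.1,0]]}'
python3 -c "
from h import *
goal(79.9,23.8,0,.4)"
```

```text
time: 19.23
tool_pos: [570.2, 41.6, -9.8]
tcp_rot: [-3.142, 0.117, -0.13]
contact_force: [-8.0, 0.4, -2.8]
grip_width: 20.1
finger_force: 30.0
now s 79.3 h 23.5 y 0.2 tilt 6.71 F u,lat,z: 8.29 0.44 -2.65 t 19.48 grip 20.0
dp [5.16 0.01 3.46] rot [0.   0.12 0.  ]
```

```bash
python3 -m pendant '{"dp":[[0.0024,0,0.0015],[0.0043,0,0.0028],[0.0052,0,0.0035],[0.0052,0,0.0035]],"rotation":[[0,0.05,0],[0,0.09,0],[0,0.117,0],[0,0.117,0]]}'
python3 -c "
from h import *
goal(75,24,0,.4)"
```

```text
time: 20.02
tool_pos: [574.7, 41.1, -14.1]
tcp_rot: [-3.141, 0.001, -0.13]
contact_force: [-8.8, 1.8, -1.9]
grip_width: 20.2
finger_force: 30.0
now s 79.4 h 23.5 y 0.1 tilt 0.09 F u,lat,z: 9.82 -0.36 -1.58 t 20.27 grip 20.0
dp [-4.32  0.15 -0.47] rot [-0.  0.  0.]
```

Level under the lip with 9.8 N on the spring. Now I'll ease it forward.

```bash
python3 -m pendant '{"dp":[[-0.001,0,0],[-0.002,0,0],[-0.003,0,0],[-0.004,0,0],[-0.0045,0,0],[-0.0045,0,0]],"rotation":[[0,0,0],[0,0,0],[0,0,0],[0,0,0],[0,0,0],[0,0,0]]}'
python3 -c "
from h import *
goal(72.5,23.5,0,.2)"
```

```text
time: 21.08
tool_pos: [572.0, 41.4, -13.9]
tcp_rot: [-3.141, -0.002, -0.13]
contact_force: [-5.7, 0.8, -4.6]
grip_width: 19.9
finger_force: 30.0
now s 76.5 h 23.8 y 0.2 tilt -0.11 F u,lat,z: 5.52 -0.28 -3.98 t 21.32 grip 19.6
dp [-4.1  -0.11  0.27] rot [-0. -0.  0.]
```

Downward force of about 3 N has appeared, so the nub end is probably rubbing under the lip. I'll lower by 1 mm.

```bash
python3 -m pendant '{"dp":[[0,0,0.0005],[0,0,0.001],[0,0,0.001]],"rotation":[[0,0,0],[0,0,0],[0,0,0]]}'
python3 -c "
from h import *
goal(72.5,23.5,0,.2);print(get_obs()['moment'])"
```

```text
time: 21.75
tool_pos: [572.0, 41.5, -14.3]
tcp_rot: [-3.141, -0.002, -0.13]
contact_force: [-7.2, 1.3, 0.8]
grip_width: 20.2
finger_force: 30.0
now s 76.5 h 23.4 y 0.1 tilt -0.12 F u,lat,z: 7.34 -0.46 1.29 t 22.0 grip 19.9
dp [-4.13 -0.04 -0.14] rot [-0. -0.  0.]
[ 0.3   1.38 -0.06]
```

```bash
python3 -m pendant '{"dp":[[-0.0007,0,-0.0001],[-0.0014,0,-0.0002],[-0.002,0,-0.0002],[-0.002,0,-0.0002]],"rotation":[[0,0,0],[0,0,0],[0,0,0],[0,0,0]]}'
python3 -c "
from h import *
goal(72.5,23.5,0,.2);print(get_obs()['moment'])"
```

```text
time: 22.55
tool_pos: [571.3, 41.5, -14.0]
tcp_rot: [-3.141, -0.005, -0.13]
contact_force: [-5.3, 2.0, -4.2]
grip_width: 20.3
finger_force: 30.0
now s 75.7 h 23.8 y 0.2 tilt -0.27 F u,lat,z: 5.13 -1.05 -3.35 t 22.8 grip 20.0
dp [-3.42 -0.15  0.16] rot [-0. -0.  0.]
[0.4  0.88 0.05]
```

The forward motion is resisted and the force points down, so the nub end is likely a degree or two high in the grip and rubbing the lip. I'll back off, roll the nub down a little more and feel for the saddle.

```bash
python3 -m pendant '{"dp":[[0.001,0,0],[0.002,0,0],[0.003,0,0],[0.003,0,0]],"rotation":[[0,0,0],[0,0,0],[0,0,0],[0,0,0]]}'
python3 -c "
from h import *
goal(79,23.5,0,.2);print(get_obs()['moment'])"
python3 -m pendant '{"dp":[[0.0008,0,0.0007],[0.0015,0,0.0014],[0.0015,0,0.0014]],"rotation":[[0,0.02,0],[0,0.04,0],[0,0.04,0]]}'
python3 -c "
from h import *
goal(75,23.5,0,.2);print(get_obs()['moment'])"
```

```text
time: 23.35
tool_pos: [573.0, 41.3, -14.2]
tcp_rot: [-3.141, -0.002, -0.13]
contact_force: [-7.2, 2.2, -1.2]
grip_width: 20.0
finger_force: 30.0
now s 77.6 h 23.6 y 0.2 tilt -0.11 F u,lat,z: 8.25 -1.32 -1.22 t 23.6 grip 20.2
dp [ 1.36 -0.1  -0.  ] rot [-0. -0.  0.]
[0.44 1.37 0.02]
time: 24.02
tool_pos: [575.0, 41.2, -14.6]
tcp_rot: [-3.141, -0.044, -0.13]
contact_force: [-9.0, 3.6, 5.0]
grip_width: 20.4
finger_force: 30.0
now s 78.0 h 24.6 y -0.0 tilt -2.50 F u,lat,z: 9.48 -2.06 5.33 t 24.27 grip 20.1
dp [-4.62  0.12 -0.61] rot [-0.   -0.04  0.  ]
[ 0.66  1.84 -0.1 ]
```

```bash
python3 -m pendant '{"dp":[[-0.0005,0,-0.0005],[-0.0012,0,-0.0005],[-0.002,0,-0.0005],[-0.002,0,-0.0005]],"rotation":[[0,0,0],[0,0,0],[0,0,0],[0,0,0]]}'
python3 -c "
from h import *
goal(72.5,23.5,0,.2);print(get_obs()['moment'])"
```

```text
time: 24.82
tool_pos: [574.6, 41.3, -14.5]
tcp_rot: [-3.141, -0.046, -0.13]
contact_force: [-2.6, 4.4, -0.1]
grip_width: 20.4
finger_force: 30.0
now s 77.4 h 24.8 y 0.0 tilt -2.66 F u,lat,z: 3.83 -3.57 -0.25 t 25.07 grip 19.9
dp [-6.71  0.06 -0.59] rot [-0.   -0.05  0.  ]
[ 0.79  0.82 -0.03]
```

The forward motion is still blocked. I've used my viewing allowance, so I'll check the cell's pitch numerically in the scene camera.

Run:
```python
from h import *
import pickle
s=cap('scene');pickle.dump(s,open('s7.pkl','wb'));w=cap('wrist');pickle.dump(w,open('w7.pkl','wb'))
np.set_printoptions(precision=1,suppress=True,linewidth=250)
p,q,_,_=obs(3)
C=p+q.apply([0,0,-37.7])
for d in (-3,0,4,8,12,16):
    a=np.radians(d);ax=np.cos(a)*u+[0,0,np.sin(a)];up=np.cos(a)*np.array([0,0,1])-np.sin(a)*u
    X=[C+ax*37]+[C+ax*l+v for l in(35,18) for v in(up*10.5,-up*10.5,lat*10.5,-lat*10.5)]
    print(d,proj(s,X).round(1).tolist())
L=[W-u*7+[0,0,40]+lat*13*k for k in(-1,1)]+[W+[0,0,40]+lat*15*k for k in(-1,1)]+[W+[0,0,10]+lat*15*k for k in(-1,1)]
print('lip',proj(s,L).tolist())
c=proj(s,C+u*30)[0].astype(int);print(c)
x0,y0=c[0]-20,c[1]-22
g=s['pixels'][y0:y0+44,x0:x0+40].mean(2).astype(int)
print('cols',x0,'..');
for i,r in enumerate(g): print(y0+i,' '.join('%3d'%v for v in r))
```

```text
-3 [[260.1, 217.9], [259.7, 215.8], [259.2, 220.6], [257.2, 215.2], [261.7, 221.2], [253.8, 218.7], [253.5, 223.4], [251.4, 218.0], [255.9, 224.1]]
0 [[260.2, 217.4], [259.5, 215.4], [259.4, 220.1], [257.2, 214.8], [261.8, 220.8], [253.6, 218.5], [253.7, 223.1], [251.4, 217.8], [255.9, 223.9]]
4 [[260.1, 216.9], [259.2, 215.0], [259.7, 219.4], [257.2, 214.3], [261.7, 220.3], [253.3, 218.4], [253.9, 222.7], [251.4, 217.6], [255.9, 223.7]]
8 [[260.0, 216.3], [258.9, 214.7], [259.8, 218.8], [257.1, 213.8], [261.7, 219.8], [253.0, 218.3], [254.1, 222.3], [251.3, 217.3], [255.8, 223.4]]
12 [[259.9, 215.9], [258.5, 214.4], [259.9, 218.2], [257.0, 213.3], [261.5, 219.3], [252.7, 218.2], [254.3, 221.9], [251.3, 217.1], [255.8, 223.2]]
16 [[259.7, 215.4], [258.0, 214.1], [260.0, 217.6], [256.8, 212.9], [261.3, 218.9], [252.3, 218.2], [254.4, 221.6], [251.1, 216.8], [255.7, 223.0]]
lip [[262.57645347054466, 217.76425793091227], [256.8730518918514, 210.23785162341835], [265.4524553960757, 217.06353566721373], [258.84581562091984, 208.42265928181826], [265.2253861997748, 223.65354136138833], [25
[... 6575 characters left out ...]
  80 110 135 158 157 149 146 143 122 122 117
236 106 114 118  97  92 100 133 173 172 200 193 193 191 193 201 192  85  50  51  62  66  61  60  57  58  49  52  84 113 136 155 152 146 150 141 127 120 116 116 118
237 108 103 101 101 130 153 180 199 195 196 189 191 193 195 193 176 112  71  55  55  59  63  56  55  50  86 116 133 160 153 155 151 143 137 120 115 112 113 120 117
238 103 106 127 159 178 202 195 193 192 193 189 190 191 195 190 121 104  86  67  47  48  45  51  87 115 135 156 154 153 150 137 135 119 110 112 113 117 114 116 113
239 127 157 179 199 195 191 193 190 192 190 190 192 189 190 183  84  92  95  84  94  87  81 117 135 157 151 152 147 142 136 122 113 113 117 117 116 115 115 119 119
```

Run:
```python
from h import *
import pickle
np.set_printoptions(linewidth=250)
for n in('w5','w6','w7'):
    w=pickle.load(open(n+'.pkl','rb'));g=w['pixels'].mean(2)
    print(n,'col254-256 rows170-235',g[170:236,253:258].mean(1).astype(int).tolist())
    for r in (195,205,215,225): print(r,'cols 228-282',g[r,228:283].astype(int).tolist())
```

```text
w5 col254-256 rows170-235 [143, 143, 108, 2, 11, 12, 18, 23, 26, 29, 28, 28, 28, 26, 33, 76, 74, 73, 73, 72, 72, 72, 77, 93, 82, 114, 114, 113, 113, 113, 113, 113, 113, 113, 113, 113, 112, 113, 113, 113, 112, 113, 113, 112, 112, 113, 113, 113, 112, 112, 113, 112, 112, 112, 112, 112, 112, 112, 112, 111, 112, 112, 112, 111, 112, 111]
195 cols 228-282 [28, 24, 18, 8, 98, 113, 116, 118, 121, 122, 127, 129, 131, 132, 132, 132, 131, 131, 129, 129, 128, 127, 127, 126, 123, 120, 117, 113, 111, 109, 107, 104, 103, 100, 99, 95, 90, 87, 83, 80, 77, 72, 68, 25, 11, 20, 23, 26, 29, 26, 28, 27, 26, 27, 29]
205 cols 228-282 [16, 16, 16, 13, 72, 107, 115, 118, 120, 123, 125, 127, 132, 131, 131, 130, 128, 128, 126, 126, 125, 123, 123, 122, 119, 117, 115, 113, 111, 108, 107, 103, 101, 100, 96, 93, 88, 86, 82, 78, 75, 73, 59, 32, 27, 27, 29, 27, 28, 27, 20, 20, 15, 16, 19]
215 cols 228-282 [19, 23, 22, 24, 57, 105, 116, 118, 120, 121, 124, 128, 130, 130, 130, 129, 128, 128, 127, 126, 124, 124, 123, 122, 119, 118, 115, 112, 110, 109, 106, 103, 100, 97, 95, 90, 88, 83, 80, 77, 76, 72, 59, 32, 27, 27, 27,
[... 2428 characters left out ...]
 107, 109, 110, 109, 107, 106, 106, 104, 104, 104, 102, 101, 100, 98, 96, 93, 91, 88, 87, 85, 82, 80, 77, 74, 71, 67, 66, 62, 60, 51, 104, 108, 101, 100, 100, 100, 99, 98, 94]
215 cols 228-282 [99, 99, 100, 100, 99, 100, 100, 100, 86, 88, 96, 98, 100, 102, 105, 106, 108, 109, 109, 108, 108, 106, 106, 104, 104, 102, 102, 101, 99, 97, 95, 93, 90, 88, 86, 84, 81, 78, 74, 72, 69, 66, 63, 62, 58, 48, 97, 101, 100, 100, 99, 100, 99, 96, 118]
225 cols 228-282 [97, 99, 99, 99, 99, 99, 99, 100, 86, 88, 96, 98, 100, 103, 104, 106, 108, 108, 108, 107, 106, 104, 105, 104, 104, 103, 102, 100, 98, 96, 94, 91, 89, 88, 85, 81, 79, 77, 74, 71, 67, 65, 63, 61, 56, 60, 97, 102, 100, 100, 100, 100, 99, 95, 141]
```

Wrist-image edges before and after (columns 236-273, rim row 195 then 194) show no big slip in the grip. The forces fit a small pitch offset: at 0 deg the nub end rubs the lip, and at -2.5 deg it wedges on one side of the front saddle. I'll take the middle, -1.4 deg, with a slight lateral shift.

```bash
python3 -c "
from h import *
goal(76.5,23.7,-1.4,-.4)"
```

```text
now s 77.4 h 24.8 y 0.0 tilt -2.66 F u,lat,z: 3.83 -3.94 -0.17 t 25.62 grip 20.1
dp [-1.81 -0.52  0.29] rot [-0.   -0.02  0.  ]
```

```bash
python3 -m pendant '{"dp":[[-0.0009,-0.0003,0.0001],[-0.0018,-0.0005,0.0002],[-0.0018,-0.0005,0.0002]],"rotation":[[0,-0.011,0],[0,-0.022,0],[0,-0.022,0]]}'
python3 -c "
from h import *
goal(74,23.6,-1.4,-.4);print(get_obs()['moment'])"
```

```text
time: 26.05
tool_pos: [573.2, 41.5, -14.6]
tcp_rot: [-3.141, -0.025, -0.13]
contact_force: [-2.4, 2.2, 2.5]
grip_width: 20.0
finger_force: 30.0
now s 76.8 h 23.9 y -0.1 tilt -1.44 F u,lat,z: 2.14 -1.61 2.47 t 26.3 grip 20.6
dp [-2.83 -0.42  0.24] rot [-0. -0.  0.]
[ 0.34  0.37 -0.07]
```

The numbers also fit simple friction: with the nub tilted down the cell is wedged into the front saddle, and the vertical force at level is drag on the spring cap. I'll go back to level with the axis slightly above seat height, then ease forward.

```bash
python3 -m pendant '{"dp":[[-0.0005,0.0002,-0.0005],[-0.001,0.0003,-0.001],[-0.001,0.0003,-0.001]],"rotation":[[0,-0.012,0],[0,-0.024,0],[0,-0.024,0]]}'
python3 -c "
from h import *
goal(75,23.8,0,.1)"
```

```text
time: 26.72
tool_pos: [571.0, 41.6, -14.4]
tcp_rot: [-3.141, 0.002, -0.13]
contact_force: [-4.8, 2.9, 1.8]
grip_width: 20.1
finger_force: 30.0
now s 75.6 h 23.3 y 0.1 tilt 0.09 F u,lat,z: 4.30 -2.19 0.55 t 26.98 grip 19.9
dp [-0.55 -0.15 -0.44] rot [-0.  0.  0.]
```

```bash
python3 -m pendant '{"dp":[[-0.0007,-0.0002,-0.0002],[-0.0014,-0.0003,-0.0003],[-0.002,-0.0003,-0.0003],[-0.002,-0.0003,-0.0003]],"rotation":[[0,0,0],[0,0,0],[0,0,0],[0,0,0]]}'
python3 -c "
from h import *
goal(72,23.6,0,.1)"
```

```text
time: 27.52
tool_pos: [569.3, 41.9, -13.9]
tcp_rot: [-3.141, 0.001, -0.13]
contact_force: [-4.2, -1.9, -2.8]
grip_width: 20.1
finger_force: 30.0
now s 73.9 h 23.8 y -0.0 tilt 0.05 F u,lat,z: 4.41 1.32 -2.87 t 27.77 grip 20.2
dp [-1.84 -0.04  0.22] rot [-0.  0.  0.]
```

The cell now moves freely, and 4.4 N at s = 73.9 is just the spring. Continuing.

```bash
python3 -m pendant '{"dp":[[-0.0005,0.0001,0.0001],[-0.001,0.0001,0.0002],[-0.0014,0.0001,0.0002],[-0.0014,0.0001,0.0002]],"rotation":[[0,0,0],[0,0,0],[0,0,0],[0,0,0]]}'
python3 -c "
from h import *
goal(72,23.5,0,.1)"
```

```text
time: 28.32
tool_pos: [568.2, 42.2, -13.9]
tcp_rot: [-3.141, 0.0, -0.13]
contact_force: [-3.0, -0.8, -2.4]
grip_width: 20.2
finger_force: 30.0
now s 72.8 h 23.8 y -0.1 tilt 0.00 F u,lat,z: 3.29 1.39 -2.44 t 28.57 grip 20.5
dp [-0.79  0.04  0.31] rot [-0.  0.  0.]
```

```bash
python3 -m pendant '{"dp":[[-0.0004,0,0.0001],[-0.0008,0,0.0002],[-0.0008,0,0.0002]],"rotation":[[0,0,0],[0,0,0],[0,0,0]]}'
python3 -c "
from h import *
goal(72,23.5,0,.1)"
python3 -m pendant '{"dp":[[-0.0004,0,0.0001],[-0.0008,0,0.0002],[-0.0008,0,0.0002]],"rotation":[[0,0,0],[0,0,0],[0,0,0]]}'
python3 -c "
from h import *
goal(72,23.5,0,.1)"
```

```text
time: 29.0
tool_pos: [567.5, 42.3, -14.0]
tcp_rot: [-3.141, -0.0, -0.13]
contact_force: [-2.7, -0.9, -1.8]
grip_width: 20.0
finger_force: 30.0
now s 72.0 h 23.7 y -0.1 tilt -0.00 F u,lat,z: 2.51 1.24 -2.15 t 29.25 grip 20.1
dp [-0.02  0.06  0.15] rot [-0. -0.  0.]
time: 29.68
tool_pos: [567.4, 42.3, -14.1]
tcp_rot: [-3.141, -0.002, -0.13]
contact_force: [0.8, -1.4, -2.8]
grip_width: 19.8
finger_force: 30.0
now s 71.9 h 23.7 y -0.1 tilt -0.08 F u,lat,z: -1.80 1.52 -1.93 t 29.93 grip 20.3
dp [0.08 0.06 0.14] rot [-0. -0.  0.]
```

The wall is reached: the force reversed and motion stopped at s = 71.9. Lowering slightly onto the saddles, then opening.

```bash
python3 -m pendant '{"dp":[[0.0002,0,0.0003],[0.0003,0,0.0006],[0.0003,0,0.0006]],"rotation":[[0,0,0],[0,0,0],[0,0,0]]}'
python3 -c "
from h import *
goal(72,23.2,0,.1)"
```

```text
time: 30.35
tool_pos: [567.4, 42.3, -14.4]
tcp_rot: [-3.141, -0.001, -0.13]
contact_force: [1.2, -1.1, 5.2]
grip_width: 20.1
finger_force: 30.0
now s 71.9 h 23.3 y -0.1 tilt -0.06 F u,lat,z: -1.49 1.02 5.25 t 30.6 grip 20.3
dp [0.1  0.1  0.11] rot [-0. -0.  0.]
```

```bash
python3 -m pendant '{"dp":[[0,0,-0.0003],[0,0,-0.0003]],"rotation":[[0,0,0],[0,0,0]]}'
python3 -m pendant '{"dp":[[0,0,0],[0,0,0],[0,0,0],[0,0,0],[0,0,0]],"rotation":[[0,0,0],[0,0,0],[0,0,0],[0,0,0],[0,0,0]]}' 0.045
python3 -m pendant '{"dp":[[0,0,-0.01],[0,0,-0.03],[0,0,-0.06],[0,0,-0.1],[0,0,-0.13],[0,0,-0.13]],"rotation":[[0,0,0],[0,0,0],[0,0,0],[0,0,0],[0,0,0],[0,0,0]]}'
python3 - <<'E'
from h import *
import pickle
goal(72,23,0,n=3)
w=cap('wrist');pickle.dump(w,open('w8.pkl','wb'))
c=lambda s,h,y=0:W-u*s+[0,0,h]+lat*y
print(proj(w,[c(72,33.5),c(7,33.5),c(40,33.5),c(40,23,-10.5),c(40,23,10.5),c(7,40),c(86,34)]).round(1).tolist())
g=w['pixels'].mean(2).astype(int)
a,b=proj(w,[c(90,33.5),c(0,33.5)])
n=50;print('along axis s=90..0:',[(int(90-90*t),g[int(round((a+(b-a)*t)[1])),int(round((a+(b-a)*t)[0]))]) for t in np.linspace(0,1,n)])
for s in(60,40,20):
    print('across s=%d y=-20..20'%s,[g[int(round(q[1])),int(round(q[0]))] for q in proj(w,[c(s,23,y) for y in range(-20,21)])])
E
```

```text
time: 30.9
tool_pos: [567.3, 42.3, -14.4]
tcp_rot: [-3.141, -0.001, -0.13]
contact_force: [3.2, -1.7, 4.2]
grip_width: 20.2
finger_force: 30.0
time: 31.52
tool_pos: [566.7, 42.4, -14.7]
tcp_rot: [-3.141, 0.001, -0.13]
contact_force: [0.4, 0.9, -0.2]
grip_width: 44.9
finger_force: 0.0
time: 32.28
tool_pos: [568.6, 42.3, 118.6]
tcp_rot: [-3.141, -0.006, -0.13]
contact_force: [0.9, -0.4, -0.2]
grip_width: 44.7
finger_force: 0.0
now s 72.0 h 154.7 y -0.1 tilt -0.15 F u,lat,z: -0.54 0.27 -0.48 t 32.38 grip 44.9
dp [ -0.43   0.05 131.64] rot [-0. -0.  0.]
[[254.1, 154.2], [253.8, 219.5], [254.0, 187.4], [243.5, 184.6], [264.6, 184.7], [253.8, 222.0], [254.2, 138.9]]
along axis s=90..0: [(90, np.int64(210)), (88, np.int64(213)), (86, np.int64(134)), (84, np.int64(104)), (82, np.int64(118)), (80, np.int64(96)), (78, np.int64(113)), (77, np.int64(122)), (75, np.int64(157)), (73, np.int64(117)), (71, np.int64(85)), (69, np.int64(113)), (67, np.int64(111)), (66, np.int64(111)), (64, np.int64(111)), (62, np.int64(111)), (60, np.int64(111)), (58, np.int64(111)), (56, np.int64(111)), (55, np.int64
[... 1815 characters left out ...]
.int64(99), np.int64(206), np.int64(213), np.int64(211), np.int64(211)]
across s=20 y=-20..20 [np.int64(210), np.int64(209), np.int64(211), np.int64(215), np.int64(168), np.int64(112), np.int64(105), np.int64(105), np.int64(101), np.int64(192), np.int64(139), np.int64(102), np.int64(106), np.int64(110), np.int64(114), np.int64(118), np.int64(117), np.int64(115), np.int64(112), np.int64(110), np.int64(106), np.int64(104), np.int64(99), np.int64(94), np.int64(88), np.int64(82), np.int64(78), np.int64(71), np.int64(69), np.int64(65), np.int64(56), np.int64(104), np.int64(107), np.int64(106), np.int64(105), np.int64(101), np.int64(152), np.int64(208), np.int64(212), np.int64(210), np.int64(210)]
```

The wrist image shows the cell lying in the bay: flat rim at s of about 71, the other end running under the white lip, centred across with equal width along its length, so it is level. Handing in.

```bash
python3 -c "
from plant import workorder
print(workorder.close_job())"
```

```text
the job is handed in; nothing more can be done
None
```

I fitted the cell in the lamp's bay, level under the lip with its nub against the contact, and released it. I handed the job in at about 32 s with the gripper clear; the net force on the tool stayed at about 11 N or less in the readings between moves, against the 25 N limit. The last check was numeric, because I had used all ten pictures.

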